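# Lay a sample tube in the strapping cradle and press it against the sprung stop

### The arm

A 7-joint arm with a two-finger parallel gripper is mounted at the origin on the work surface. World frame = base frame: x ahead of the robot, y to its left, z up, the work surface at z = 0. Lengths are in m, angles in rad, forces in N, time in s.
With the tool pointing down it reaches from about 0.35 to 0.9 m from the base axis. Payload 19.9 kg.
Tool frame: the origin (TCP) lies between the finger pads; the fingertips stand 19 mm ahead of it and the grasp point (between the pads) is the TCP; z points along the fingers, y is the direction in which the jaws open and shut (so a half turn about z gives the same grasp; the last joint's range is limited). The gripper opens to 94 mm and grips with 3 to 60 N. Pads are 16 mm wide; open, the fingers measure 119 mm over their backs; the gripper's body (75 mm by 177 mm) begins 78 mm behind the grasp point.
Start: joints at [-1.272, 0.417, -0.01, 1.614, 0.005, 1.111, -0.053], TCP at [0.209, 0.589, 0.224] pointing down, gripper open.
Joint ranges: [-2.81, 2.81], [-0.39, 2.02], [-1.27, 1.25], [0.06, 2.57], [-1.19, 4.33], [0.19, 2], [-2.82, 2.82]. Speed limits (rad/s): [1.89, 1.89, 2.39, 2.39, 3.01, 3.01, 3.01].

### API

Orientations are given as a 3x3 rotation matrix whose columns are the frame's x, y, z axes.
In Python, from rig import robot gives the robot as it stands. Calls block until the motion is done:
- robot.move_ptp(position, orientation): joint-space move of the TCP to a pose.
- robot.move_linear(position, velocity=0.15, frame=None, threshold=None): straight line of the TCP; frame=None keeps the orientation; velocity is the mean speed in m/s. With threshold (N) it stops when the force on the tool has changed by that much, and returns True; else False.
- robot.goto_joints(angles): joint-space move.
- robot.gripper_to(opening): finger opening in m; the grip force is fixed at half the most; returns when the fingers have stopped.
- robot.pause(seconds).
- robot.ik(position, orientation): joint angles nearest the present ones, or None.
- robot.get_state(): the state.
- robot.grab_frame(name): name is "scene" or "top" or "wrist"; returns the picture (384x512x3 uint8, red, green, blue); there is no depth.
- robot.camera_info(name): a dict with "fx", "fy", "cx", "cy" (pixels), "rvec" (rotation vector, rad) and "tvec" (3), from world to camera coordinates, as OpenCV has them. Camera axes: x right, y down, z forward; pixel columns grow to the right and rows downward; lengths in m; the calibration is good to about 2 mm. A picture is of the moment at which its call begins: read the wrist's pose just before it. camera_info takes no time and is no camera call; for the wrist camera it gives the pose at the moment of the call.
A pose or a line that the arm cannot do raises robot.PlanningError and nothing moves.
- robot.sign_off(): hands the job in, once; it reports no verdict.
The state is a dict: "time": time; "qpos": joint angles; "joint_vel": joint speeds; "effort": joint torques, N m; "ee_pos": TCP position; "tool_rot": TCP orientation; "force": force on the tool from outside, world axes, zero at the start; "moment": the same for the moment, N m; "opening": finger opening in m.
Only numpy, scipy, OpenCV 4.12 (cv2) and the standard library are available. Lean on these libraries where they do the work, as an engineer would, in place of code of your own. Each camera call takes 0.05 s, during which the arm holds its last target. There are 200 camera calls.

### The job

Take the long capped tube out of the acrylic rack, lay it on its side in the V-shaped metal cradle with its flat base towards the sprung end plate and its cap towards the open end, and push it along the cradle until the plate's front face stands between the two dark lines on the side rails (about 8 N). Be my third hand: keep that push steady for at least three seconds and finish while still pressing, so that I can strap the tube down. Never drive the plate all the way back, and leave the two short tubes and the jar where they are.

Things in the scene. Friction and masses are not known exactly. Their poses are not given: they have to be found in the camera images.
- tube_mid (a point): Centre of the long tube (loose, about 95 g): white barrel 28 mm in diameter with a paper band, blue cap 32 mm in diameter and 20 mm tall, 150 mm long in all, flat at both ends. The point is on its axis, 75 mm from base and cap top (also the centre of mass, within 3 mm). z runs from base to cap. It starts upright in a hole of the rack, base 5 mm above the bench.
- tube_cap (a point): Centre of the flat top of the long tube's cap, on its axis, 150 mm from the base; z points out of the cap. At the start 155 mm above the bench.
- rack: Clear acrylic rack, fixed, 80 x 212 mm; origin at the centre of its underside. Holes 32 mm wide in a row along its y at -60, 0 and +60 mm, any tube in any hole; top tier 75 mm, end panels 82 mm above the bench, floor 5 mm thick. Lift a tube 75 mm or more to clear it.
- cradle: Metal cradle, fixed. Origin on the bench under the sprung plate's front face at rest; x = pressing direction, level, from open end to plate; y left, z up. The 90-degree V runs from x = -95 to -7 mm; the tube in it has its axis at y = 0, z = 60 mm. V edges: z = 57 mm, y = +-17 mm. Base plate 12 mm thick, 90 mm wide, x = -105 to 70 mm.
- open_end (a point): On the tube axis (60 mm above the bench) at the open end of the V, x = -95 mm from the plate at rest; axes as the cradle. Beyond it only 10 mm of base plate, then bare bench: the tube's cap end overhangs here. With its base just touching the plate the cap's top is 55 mm beyond this point. The tube rests stably with its base up to 15 mm short of the plate.
- lines (a point): Midway between the two pairs of dark lines, 10 mm behind the plate's rest face, 80 mm above the bench; axes as the cradle. The lines cross the tops of the side rails at 6 and 14 mm behind the rest face. Rails: inner faces 24 mm either side of the axis, tops 80 mm high, from 6 mm before to 52 mm behind the rest face; a block of the same height closes the back.
- plate (a joint): Travel of the sprung end plate (dark steel, 44 wide, 40 tall, 8 mm thick, centred on the tube axis), in m: 0 at rest, growing along the cradle's x, 0.020 fully back. Its front face is at the lines at 0.006 and 0.014. Spring: 2 N to start it, then 0.6 N per mm (5.6 N at 6 mm, 8 N at 10 mm, 10.4 N at 14 mm); it returns when released.
- plate_face (a point): Centre of the sprung plate's front face, 60 mm above the bench; moves with the plate. The tube's base bears on it.
- short_a_mid (a point): Centre of a short tube, same barrel and cap but 100 mm long, standing in another hole of the rack (top 105 mm above the bench). Leave alone.
- short_b_mid (a point): Centre of the other short tube, likewise. Leave alone.
- jar: Brown glass jar, 60 mm in diameter and 75 mm tall, standing on the bench; origin at the centre of its underside. Leave alone.
Mind the look-alikes: they are no part of the job. Leave any blue or green look-alike of the cradle alone.

How it is judged:
On the way:
1. the long tube lies in the cradle, base to the plate, pressed with 4.5 to 11.5 N for 2.5 s without a break (y of tube_mid in the frame of cradle between -0.004 and 0.004 m and z of tube_mid in the frame of cradle between 0.055 and 0.065 m and angle between the z axis of tube_mid and the x axis of cradle, either way round below 0.06 rad and x of tube_cap in the frame of cradle below -0.1 m and contact force between tube and plate between 4.5 and 11.5 N and contact force between the fingers and tube above 1 N), for 2.5 s.
At the end, for the whole second after the job is handed in: While the last push is kept for a second: the long tube lies in the V (centre within 4 mm sideways, 5 mm in height, axis within 0.06 rad), base to the plate, cap at the open end, the fingers touching it, and its base presses the plate with 4.5 to 11.5 N (all of step 1); the arm keeps its last pose, push and grip.
It fails at once if the sprung plate is driven all the way back (value of joint plate above 0.0192 m).
It fails at once if one short tube is moved by more than 25 mm (distance of short_a_mid from where it was at the start of the episode above 0.025 m).
It fails at once if the other short tube is moved by more than 25 mm (distance of short_b_mid from where it was at the start of the episode above 0.025 m).
It fails at once if the jar is moved by more than 25 mm (distance of jar from where it was at the start of the episode above 0.025 m).
It also fails if it takes over 59 s, if anything falls off the work surface, if the arm or the gripper's body presses on something with over 40 N, if the wrist force passes 120 N, or if a joint passes its speed limit or range.

## Working session

There is one attempt and no reset: what is moved stays moved. The work goes in short steps, each a Python script; the robot and the scene stay as the last script left them, time stands still between calls to the robot, and variables do not carry over. Pictures are saved under pics/ and viewed, about 8 in all and at most 12, crops included, and the job is handed in when it is done.

```bash
ls; mkdir -p pics
python3 - <<'E'
from rig import robot
import cv2,numpy as np
a=robot.grab_frame("scene");b=robot.grab_frame("top")
cv2.imwrite("pics/s.png",a[:,:,::-1]);cv2.imwrite("pics/t.png",b[:,:,::-1])
cv2.imwrite("pics/s1.png",cv2.resize(a,(800,600))[:,:,::-1]);cv2.imwrite("pics/t1.png",cv2.resize(b,(800,600))[:,:,::-1])
for n in("scene","top","wrist"):
    c=robot.camera_info(n);R=cv2.Rodrigues(np.array(c["rvec"]))[0];print(n,c["fx"],c["cx"],c["cy"],(-R.T@c["tvec"]).round(3),R.round(3).tolist())
print(robot.get_state())
E
```

```text
pics
scene 414.25094438413 253.68682494602632 195.19574917498963 [ 1.013 -0.303  1.036] [[0.483, 0.876, 0.002], [0.734, -0.404, -0.545], [-0.477, 0.265, -0.838]]
top 478.125902536732 251.2121882095921 190.72232044850813 [0.355 0.004 1.51 ] [[0.015, -1.0, 0.009], [-0.996, -0.015, -0.088], [0.089, -0.008, -0.996]]
wrist 341.4729209823913 256.1271743433692 190.27954188989537 [0.139 0.613 0.385] [[0.333, 0.943, -0.001], [0.912, -0.322, 0.256], [0.241, -0.086, -0.967]]
{'time': 0.1, 'qpos': array([-1.27152477,  0.41791151, -0.01030383,  1.61407431,  0.00469017,
        1.11069292, -0.05298651]), 'joint_vel': array([-2.57663899e-03, -3.27658878e-03,  6.35367292e-05,  2.69495512e-04,
       -3.74471187e-04, -1.34164259e-03,  1.38792069e-03]), 'effort': array([ 9.19924132e-04, -8.52580118e+01,  6.39889520e-01, -4.26692390e+01,
       -4.89319686e-02,  1.63216382e-02,  2.88860554e-05]), 'ee_pos': array([0.20878919, 0.58877735, 0.22390623]), 'tool_rot': array([[-9.42503007e-01,  3.34197548e-01, -2.83754166e-04],
       [ 3.34197660e-01,  9.42502454e-01, -1.02361023e-03],
       [-7.46490314e-05, -1.05958570e-03, -9.99999436e-01]]), 'force': array([-0.23356581, -0.13160279, -0.16398733]), 'moment': array([-0.03340282, -0.00680929, -0.00283359]), 'opening': 0.09369348093350618}
```

View pics/s1.png

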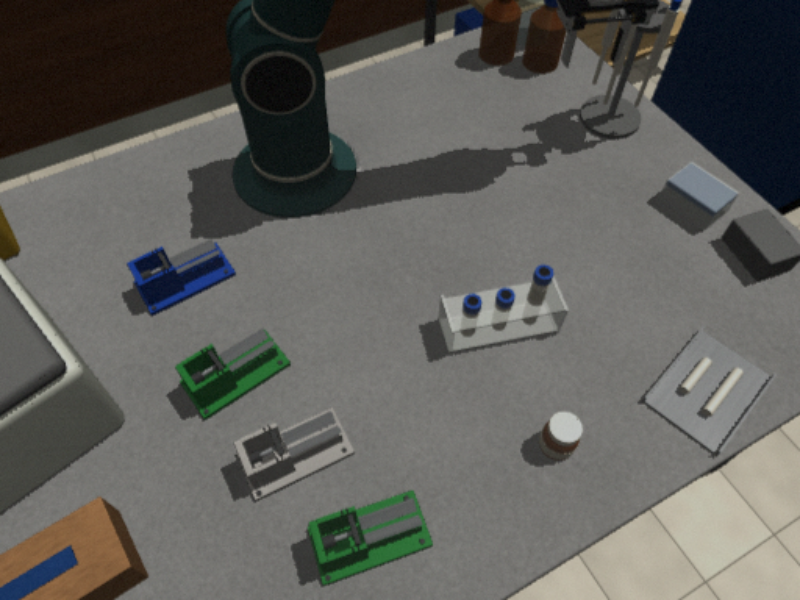

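View pics/t1.png

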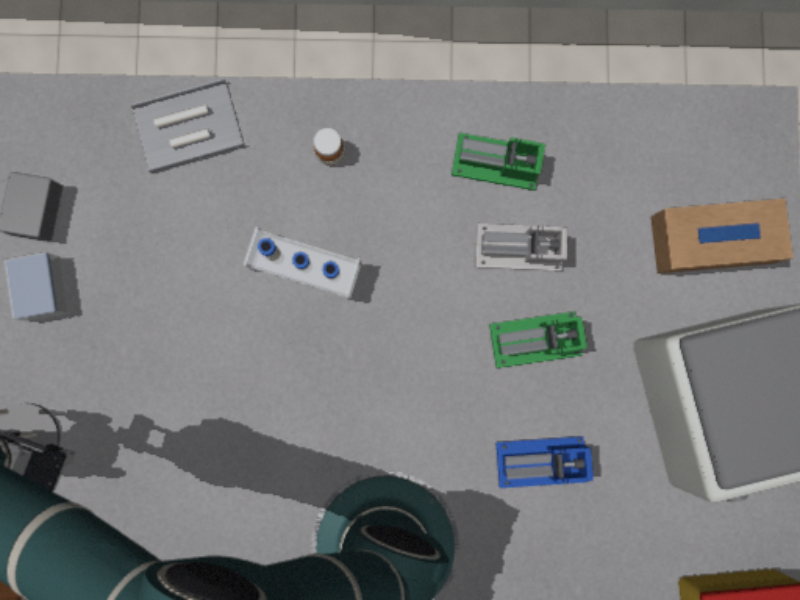

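The scene and top views (800x600) show:
- **Long tube:** in the rack's left-end hole, scene (543,273), top (266,246).
- **Short tubes:** in the other two holes.
- **Cradle:** the metal one is grey-white, scene (295,455), top (522,247), with its sprung plate end to the right in the top view (world -y).
- **Jar:** top (328,145).

Next I'll triangulate these and look from nearer.

```bash
cat > h.py <<'E'
from rig import robot
import cv2,numpy as np
def cam(n):
    c=robot.camera_info(n);K=np.array([[c["fx"],0,c["cx"]],[0,c["fy"],c["cy"]],[0,0,1.]])
    R=cv2.Rodrigues(np.array(c["rvec"],float))[0];return K,R,np.array(c["tvec"],float).ravel()
def P(c): return c[0]@np.c_[c[1],c[2]]
def tri(c1,p1,c2,p2):
    X=cv2.triangulatePoints(P(c1),P(c2),np.array(p1,float),np.array(p2,float))[:,0];return X[:3]/X[3]
def onplane(c,p,z):
    K,R,t=c;o=-R.T@t;d=R.T@np.linalg.solve(K,[p[0],p[1],1.]);return o+d*(z-o[2])/d[2]
def proj(c,X): x=P(c)@np.append(X,1);return x[:2]/x[2]
def rot(h,a,flip=1):
    "tool heading h (world yaw), tilt a from straight down; jaws horizontal"
    H=np.array([np.cos(h),np.sin(h),0]);U=np.array([0,0,1.])
    z=H*np.sin(a)-U*np.cos(a);y=flip*np.cross(U,H);return np.c_[np.cross(y,z),y,z]
E
python3 - <<'E'
from h import *
s,t=cam("scene"),cam("top");k=.64
for n,a,b in(("long cap",(543,273),(266,246)),("s1",(505,297),(300,260)),("s2",(472,303),(331,269)),("jar top",(565,425),(327,143))):
    print(n,tri(s,np.array(a)*k,t,np.array(b)*k).round(3))
for n,b,z in(("base corners",(477,224),.012),("",(475,267),.012),("",(565,270),.012),("",(568,226),.012),("rack",(258,228),.08),("",(246,264),.08),("",(352,297),.08),("",(361,263),.08)):print(n,onplane(t,np.array(b)*k,z).round(3))
for p in ([.55,.22,.125],[.7,-.1,.09],[.62,-.05,.1]):
  for hd in range(-90,136,45):
    for a in (90,75,60,45,30,0,-30,-45):
      for f in(1,-1):
        q=robot.ik(np.array(p),rot(np.radians(hd),np.radians(a),f))
        if q is not None: print(p[0],hd,a,f,np.round(q,2))
E
```

```text
long cap [0.569 0.227 0.146]
s1 [0.552 0.171 0.091]
s2 [0.535 0.111 0.093]
jar top [0.79  0.127 0.066]
base corners [ 0.642 -0.178  0.012]
 [ 0.554 -0.174  0.012]
 [ 0.551 -0.357  0.012]
 [ 0.641 -0.363  0.012]
rack [0.614 0.255 0.08 ]
 [0.544 0.275 0.08 ]
 [0.483 0.07  0.08 ]
 [0.549 0.054 0.08 ]
0.55 -90 90 1 [-1.12  1.26  0.54  1.28  0.56  1.83 -0.8 ]
0.55 -90 90 -1 [-1.09  1.24  0.48  1.28  0.6   1.85  2.31]
0.55 -90 75 1 [-1.11  1.12  0.53  1.35  0.46  1.68 -0.8 ]
0.55 -90 75 -1 [-1.12  1.12  0.54  1.35  0.45  1.68  2.35]
0.55 -90 60 1 [-1.09  0.97  0.52  1.43  0.37  1.52 -0.78]
0.55 -90 60 -1 [-0.66  0.91 -0.18  1.41  0.77  1.74  2.06]
0.55 -90 45 1 [-1.05  0.83  0.51  1.52  0.26  1.35 -0.72]
0.55 -90 45 -1 [-0.62  0.77 -0.15  1.51  0.64  1.51  2.13]
0.55 -90 30 1 [-0.99  0.7   0.5   1.62  0.14  1.18 -0.62]
0.55 -90 30 -1 [-0.55  0.64 -0.14  1.6   0.5   1.29  2.23]
0.55 -90 0 1 [-0.77  0.51  0.45  1.8  -0.27  0.9  -0.21]
0.55 -90 0 -1 [-0.32  0.47 -0.15  1.78  0.09  0.89  2.64]
0.55 -90 -30 1 [-0.47  0.5   0.38  1.92 -0.93  0.93  0.51]
0.55 -90 -30 -1 [-0.84  0.65  0.9   1.93 -
[... 14402 characters left out ...]
2 135 60 1 [ 0.17  1.12  0.17  1.02 -0.59  1.98 -1.97]
0.62 135 60 -1 [ 0.17  1.12  0.17  1.02 -0.59  1.98  1.17]
0.62 135 45 1 [-0.21  1.15  0.9   1.21 -0.95  1.95 -1.65]
0.62 135 45 -1 [-0.04  1.01  0.5   1.2  -0.69  1.8   1.32]
0.62 135 30 1 [-0.39  1.1   1.08  1.39 -0.99  1.75 -1.58]
0.62 135 30 -1 [-0.15  0.87  0.54  1.38 -0.63  1.52  1.32]
0.62 135 0 1 [-0.68  0.85  1.08  1.75 -0.84  1.09 -1.67]
0.62 135 0 -1 [-0.34  0.6   0.51  1.74 -0.36  0.9   1.11]
0.62 135 -30 1 [-0.99  0.76  1.08  2.04 -0.63  0.4  -1.97]
0.62 135 -30 -1 [-0.6   0.51  0.52  2.03  0.49  0.39  0.18]
0.62 135 -45 1 [-0.35  0.5   0.07  2.12  1.46  0.65  2.35]
0.62 135 -45 -1 [-0.83  0.6   0.66  2.14  1.24  0.36 -0.7 ]
```

Run:
```python
from h import *
import pickle
D={}
def shot(n,p,h):
    robot.move_ptp(np.array(p),rot(h,0,-1)); robot.pause(.3)
    D[n]=(cam("wrist"),robot.grab_frame("wrist"))
H=np.pi/2
shot("r1",[.56,.15,.26],np.radians(74)); shot("r2",[.58,.22,.26],np.radians(74))
shot("c1",[.60,-.28,.22],H); shot("c2",[.60,-.20,.22],H)
print(robot.get_state()["time"],robot.get_state()["force"])
pickle.dump(D,open("D.pkl","wb"))
im=np.vstack([np.hstack([D["r1"][1],D["r2"][1]]),np.hstack([D["c1"][1],D["c2"][1]])])
cv2.imwrite("pics/w.png",cv2.resize(im,(800,600),interpolation=cv2.INTER_AREA)[:,:,::-1])
```

```text
6.1583 [ 0.21101301  0.35997343 -0.05155136]
```

View pics/w.png

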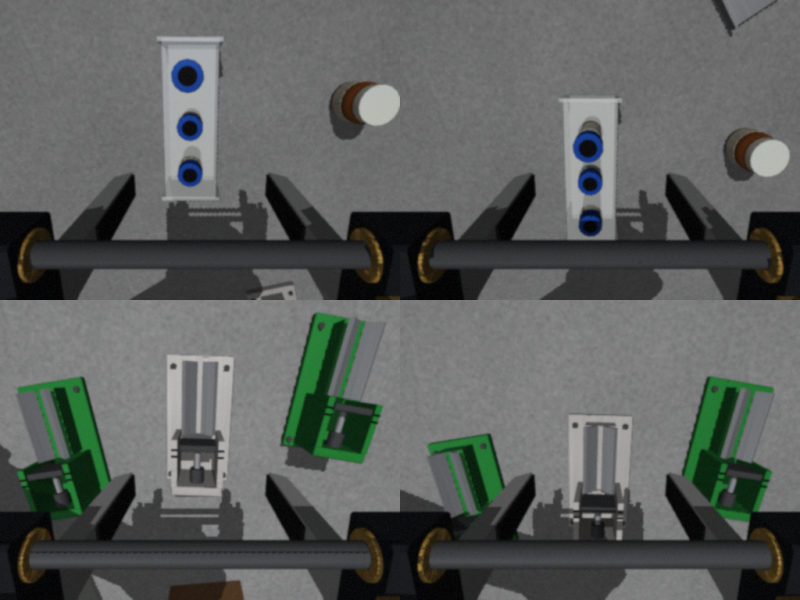

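The wrist views show the long tube's cap at r1 (187,76) and r2 (187,147). The metal cradle is in both lower views (c1 centre about (200,425), c2 about (600,475)), plate end nearest the gripper and open end away. Next I'll enlarge the cradle for accurate picks.

Run:
```python
from h import *
import pickle
D=pickle.load(open("D.pkl","rb"))
a=D["c1"][1][60:260,195:325];b=D["c2"][1][130:330,195:325]
im=np.hstack([cv2.resize(x,None,fx=3,fy=3,interpolation=cv2.INTER_CUBIC) for x in(a,b)])
cv2.imwrite("pics/c.png",im[:,:,::-1]);print(im.shape)
# cap top: fit ellipse to dark disc inside blue
C=[]
for n,p in(("r1",(239,97)),("r2",(239,188))):
    x=D[n][1].astype(int);m=((x[:,:,2]>x[:,:,0]+50)).astype(np.uint8)
    cs=cv2.findContours(m,cv2.RETR_CCOMP,cv2.CHAIN_APPROX_NONE)
    for c,h in zip(cs[0],cs[1][0]):
        if len(c)>15:
            e=cv2.fitEllipse(c); 
            if np.hypot(*(np.array(e[0])-p))<15: print(n,"hole" if h[3]>=0 else "outer",np.round(e[0],1),np.round(e[1],1))
            if h[3]>=0: C.append((n,e[0]))
for i in range(3):
    A=[c for n,c in C if n=="r1"];B=[c for n,c in C if n=="r2"]
    A.sort(key=lambda c:c[1]);B.sort(key=lambda c:c[1])
    if i<min(len(A),len(B)): print(tri(D["r1"][0],A[i],D["r2"][0],B[i]).round(4))
```

```text
(600, 780, 3)
r1 outer [239.5  96.6] [39.8 41.7]
r1 hole [239.5  97. ] [25.  25.9]
r2 outer [240.2 188.1] [36.9 38.6]
r2 hole [240.1 189.8] [22.5 23.4]
[0.5695 0.2267 0.1561]
[0.5525 0.169  0.1056]
[0.5362 0.113  0.11  ]
```

View pics/c.png

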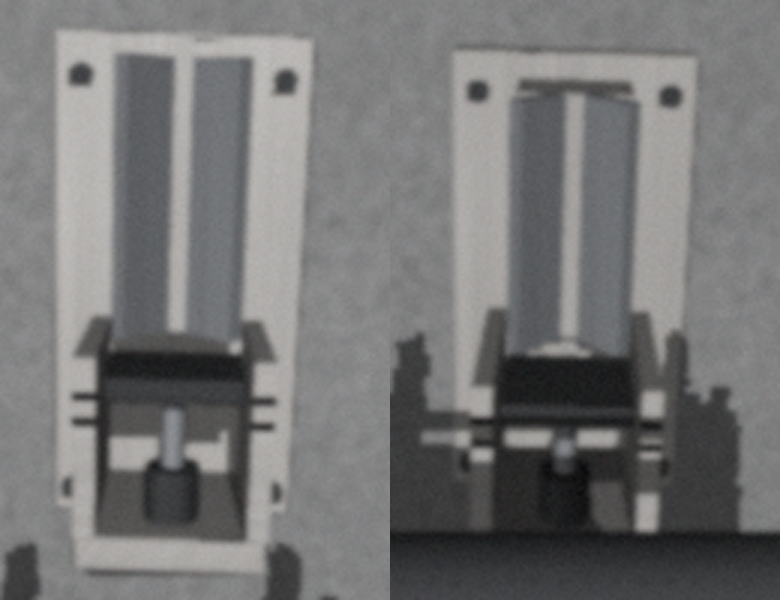

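Run:
```python
from h import *
import pickle
D=pickle.load(open("D.pkl","rb"))
L=dict(holeL=((80,74),(478,91)),holeR=((285,81),(670,96)),VoL=((115,55),(511,98)),VoR=((251,60),(638,102)),VpL=((111,345),(508,352)),VpR=((243,350),(630,355)),plL=((103,378),(497,402)),plR=((246,380),(637,405)),
l6L=((85,397),(482,423)),l6R=((262,400),(650,428)),l14L=((85,422),(482,448)),l14R=((262,427),(650,452)))
for n,(a,b) in L.items():
    print(n,tri(D["c1"][0],np.array(a)/3+[195,60],D["c2"][0],(np.array(b)-[390,0])/3+[195,130]).round(4))
```

```text
holeL [ 0.5654 -0.1906  0.0143]
holeR [ 0.6355 -0.1927  0.0126]
VoL [ 0.5798 -0.1865  0.0511]
VoR [ 0.6214 -0.1879  0.0508]
VpL [ 0.5768 -0.2786  0.0459]
VpR [ 0.6206 -0.2807  0.0437]
plL [ 0.5758 -0.2822  0.0768]
plR [ 0.6203 -0.2822  0.0789]
l6L [ 0.571  -0.2867  0.0826]
l6R [ 0.6244 -0.2866  0.0861]
l14L [ 0.5712 -0.2934  0.0866]
l14R [ 0.6246 -0.2949  0.0864]
```

```bash
cat >> h.py <<'E'
O=np.array([.598,-.2825,0]);HC=np.radians(88.47)
u=-np.array([np.cos(HC),np.sin(HC),0]);Z=np.array([0,0,1.])
def cr(x,z): return O+u*x+Z*z
def st(m=""):
    s=robot.get_state();print(m,round(s["time"],2),s["ee_pos"].round(4),"F",s["force"].round(2),"Fu",round(float(s["force"]@u),2),"op",round(s["opening"],4));return s
E
python3 - <<'E'
from h import *
R=rot(np.radians(73.7),np.radians(60),-1);g=np.array([.5695,.2267,.127])
q=robot.move_ptp(g-R[:,2]*.09+Z*.08,R)
robot.move_linear(g-R[:,2]*.09,velocity=.15)
st("pre");print(robot.move_linear(g,velocity=.1,threshold=8)); st("at")
robot.gripper_to(.02); st("grip")
robot.move_linear(g+Z*.13,velocity=.12); st("up")
robot.pause(.1)
im=np.hstack([robot.grab_frame("scene")[100:300,150:450],robot.grab_frame("top")[50:250,50:350]])
cv2.imwrite("pics/g.png",cv2.resize(im,(800,267))[:,:,::-1])
E
```

```text
pre 8.31 [0.5479 0.152  0.1725] F [ 0.76 -0.52 -0.02] Fu 0.5 op 0.094
False
at 9.36 [0.5697 0.2262 0.1272] F [ 0.44 -0.74 -0.33] Fu 0.72 op 0.0941
grip 10.42 [0.5695 0.2267 0.127 ] F [-0.4   0.05 -0.48] Fu -0.04 op 0.0289
up 11.65 [0.5693 0.2266 0.2564] F [ 0.16 -0.36 -1.21] Fu 0.36 op 0.0288
```

View pics/g.png

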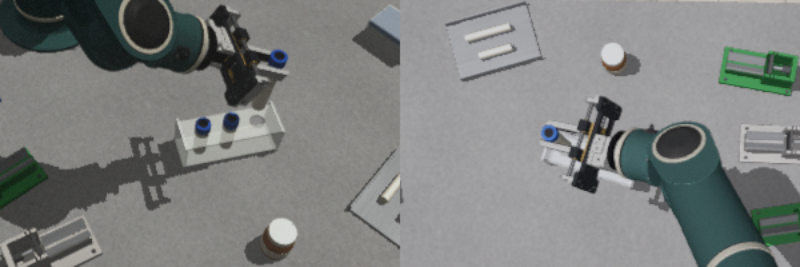

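The scene view shows the tube held at (280,58), clear of the rack, with the short tubes still in place. Next I'll swing it to horizontal over the cradle.

Run:
```python
from h import *
R=rot(HC,np.radians(-30),-1)
robot.move_ptp(np.array([.59,.08,.30]),R); st("way")
robot.move_ptp(cr(-130,0)*0+cr(-.130,.13),R); robot.pause(.3); st("over")
c=cam("wrist");w=robot.grab_frame("wrist");s=robot.grab_frame("scene")
im=np.hstack([cv2.resize(w,(400,300)),cv2.resize(s[200:380,60:300],(400,300))])
cv2.imwrite("pics/o.png",cv2.resize(im,(800,300))[:,:,::-1])
```

```text
way 13.47 [0.5897 0.0797 0.2993] F [ 0.29  0.23 -1.59] Fu -0.23 op 0.0289
over 14.88 [ 0.6018 -0.1519  0.1303] F [-0.   -0.17 -1.02] Fu 0.17 op 0.029
```

View pics/o.png

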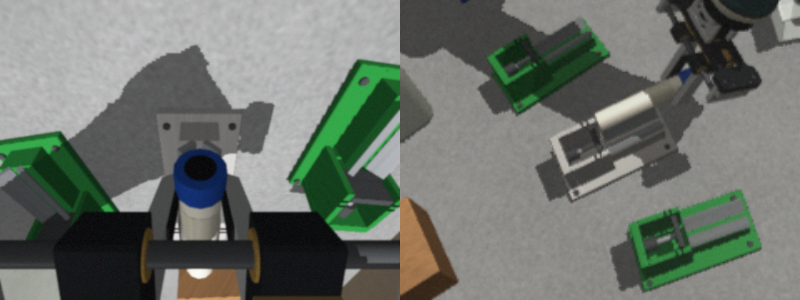

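The tube is horizontal over the V, cap (200,175 in the wrist view) towards the open end and base towards the plate. I'll lower it with a contact stop, release so it settles, and look.

Run:
```python
from h import *
robot.move_linear(cr(-.130,.075),velocity=.08); st("75")
print(robot.move_linear(cr(-.130,.056),velocity=.02,threshold=4)); st("down")
robot.gripper_to(.05); st("open"); robot.pause(.3)
s=robot.grab_frame("scene");t=robot.grab_frame("top")
im=np.hstack([cv2.resize(s[250:340,130:250],(400,300)),cv2.resize(t[125:185,290:370],(400,300))])
cv2.imwrite("pics/l.png",im[:,:,::-1])
```

```text
75 15.82 [ 0.6017 -0.1525  0.0753] F [-0.33  0.41 -0.88] Fu -0.4 op 0.0289
False
down 16.92 [ 0.6015 -0.1525  0.0561] F [-0.82  2.49  1.3 ] Fu -2.47 op 0.0288
open 17.46 [ 0.6014 -0.1526  0.056 ] F [ 0.33 -0.12 -0.41] Fu 0.12 op 0.0504
```

View pics/l.png

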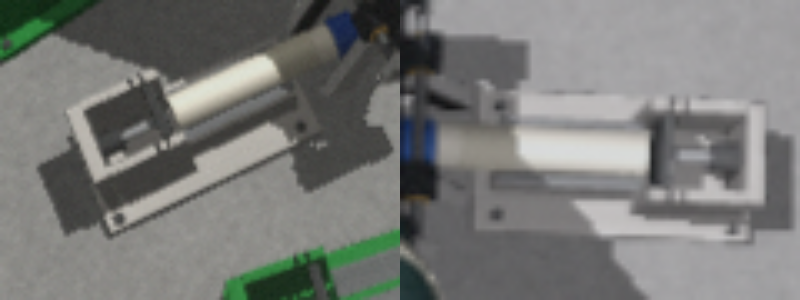

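The tube lies in the V with its base at the plate. Next I'll back off, close the fingers and push on the cap face at axis height.

Run:
```python
from h import *
Rn=robot.get_state()["tool_rot"]
robot.move_linear(robot.get_state()["ee_pos"]-Rn[:,2]*.12,velocity=.15)
R=rot(HC,np.radians(-15),-1)
robot.move_ptp(cr(-.21,.12),R); robot.gripper_to(0.0)
robot.move_linear(cr(-.21,.074),velocity=.1); robot.pause(.3)
f0=robot.get_state()["force"]; st("zero")
hit=robot.move_linear(cr(-.150,.074),velocity=.02,threshold=4)
robot.pause(.2); s=st("hit %s"%hit); print("x",(s["ee_pos"]-O)@u, "dF",-(s["force"]-f0)@u)
np.save("f0.npy",f0)
w=robot.grab_frame("wrist");s=robot.grab_frame("scene")
cv2.imwrite("pics/p.png",np.hstack([cv2.resize(w,(400,300)),cv2.resize(s[250:340,130:250],(400,300))])[:,:,::-1])
```

```text
zero 20.93 [ 0.6038 -0.0726  0.0744] F [ 0.98 -0.55 -0.03] Fu 0.53 op 0.0007
hit True 23.2 [ 0.602  -0.1187  0.0734] F [0.04 0.11 0.35] Fu -0.11 op 0.0009
x -0.1638919312843689 dF 0.6363488721655708
```

View pics/p.png

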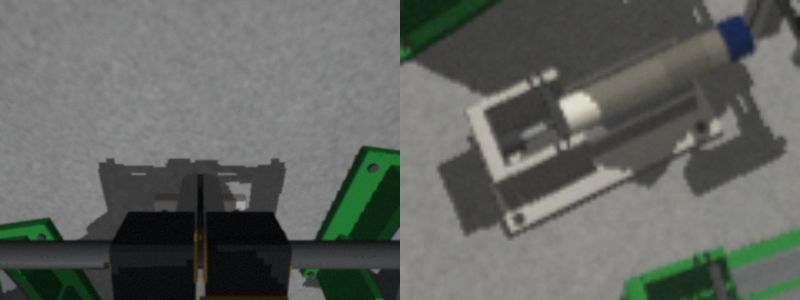

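The fingers are at the cap end (the tube's cap is at (735,35) in the scene crop) and the tube still lies in the V. I'll press on in small steps, averaging the force, to reach 8 N.

Run:
```python
from h import *
f0=np.load("f0.npy")
def meas(n=6):
    v=[]
    for _ in range(n): robot.pause(.05); v.append(robot.get_state())
    return -np.mean([(s["force"]-f0)@u for s in v]),(v[-1]["ee_pos"]-O)@u
x=-.164;f=0
while x<-.1445 and f<7.6:
    x+=.0015 if f<6 else .0007
    robot.move_linear(cr(x,.074),velocity=.02); f,xa=meas(); print(round(x,4),round(xa,4),round(f,2),end=" | ")
s=st("\nend");print((s["force"]-f0).round(2))
s=robot.grab_frame("scene");t=robot.grab_frame("top")
cv2.imwrite("pics/q.png",np.hstack([cv2.resize(s[250:340,130:250],(400,300)),cv2.resize(t[125:185,290:370],(400,300))])[:,:,::-1])
```

```text
-0.1625 -0.1626 4.05 | -0.161 -0.1611 5.01 | -0.1595 -0.1597 5.49 | -0.158 -0.1584 6.38 | -0.1573 -0.1577 7.16 | -0.1566 -0.1571 7.37 | -0.1559 -0.1565 7.93 | 
end 27.15 [ 0.6022 -0.1261  0.074 ] F [1.21 7.16 0.03] Fu -7.19 op 0.0007
[0.23 7.71 0.06]
```

View pics/q.png

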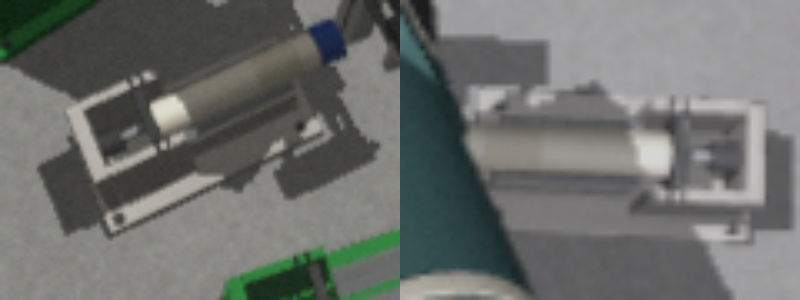

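In the top view the plate (x about 680) now stands between the line pairs (about 675 and 687). The force grows at about 0.6 N/mm, matching the spring. I'll hold, check it is steady, and hand in.

Run:
```python
from h import *
f0=np.load("f0.npy");v=[]
for _ in range(40): robot.pause(.1); s=robot.get_state(); v.append(-(s["force"]-f0)@u)
v=np.array(v);print(v.min(),v.mean(),v.max(),v[:10].mean(),v[-10:].mean());st()
if 6<v[-10:].mean()<10 and v.min()>5: robot.sign_off();print("signed")
```

```text
6.50859379798685 7.5467820748806105 8.458578543837143 7.625936489839044 7.4403530547719
 31.25 [ 0.6022 -0.1261  0.074 ] F [0.01 6.74 0.2 ] Fu -6.73 op 0.0001
the job is handed in; nothing more can be done
signed
```

The long tube is in the metal cradle, base against the sprung plate and cap at the open end. I handed the job in at about 31 s with the arm still pressing, and no verdict is reported.

- **How it was done:** I lifted the tube out of the rack with a tilted grip, turned it level, laid it in the V and released it so it settled. Then I pushed on the cap face with the closed fingers.
- **Push:** over a 4 s hold the wrist force along the cradle averaged 7.5 N, with readings from 6.5 to 8.5 N that include about 0.5 N of sensor noise. It eased slightly, from 7.6 N in the first second to 7.4 N in the last.
- **Plate position:** the force rose by about 0.6 N/mm, as the spring should, which puts the plate about 9 to 9.5 mm back. The top view, at coarse resolution, shows it between the two dark lines and far from its stop.
- **Other objects:** the short tubes were still in place after the lift, and the arm did not go near the jar. I did not measure either again at the end.
- **Check that did not go to plan:** when I lowered the tube, the 4 N contact stop never triggered. The wrist read about 2.5 N along the cradle, and I think the base was already touching the plate. After release the pictures showed the tube lying in the V. I judged how well it is centred and lined up from those pictures only.

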